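# Switch on the shelf lamp over the mug

### The job

The break-corner shelf has a lamp in each of its two bays, each with its own switch: a push bar hidden under the shelf's front lip. Turn on the lamp of the bay where the mug stands by pushing its bar fully up from below, and leave the other bay's switch and the mug alone.

Things in the scene. Friction and masses are not known exactly. Their poses are not given: they have to be found in the camera images.
- shelf: Fixed wooden riser shelf, 253 mm high, 620 along y, 160 deep, with jars and a carton on top; two bays (left +y, right -y) open front and back. Front lip 6 mm thick, lower edge 225 mm up, front face at x = -80 mm; uprights (y = 0, +-300) start at x = -20. Steel discs with black look-only pins on its top mark the switches below. Origin: bench level under its middle; x away from robot, y left, z up.
- left_bar (a point): Centre of the left bay's switch bar: black round bar, 24 mm thick, 60 long along y, on a thin stem under the board, 20 mm behind the lip's front face, at shelf x = -60, y = 150. Off: 191 mm above the bench, underside 46 mm below the lip's edge. Moves straight up 12 mm to a firm stop, resists with 4 N, stays where left; both start fully down (off). Axes as the shelf's.
- right_bar (a point): Centre of the right bay's switch bar, the same as the left one in shape, height and action (24 mm thick, 60 mm long, 191 mm above the bench when off, 12 mm up to its stop), at shelf x = -60, y = -150 mm. Axes as the shelf's.
- mug: White ceramic mug, 84 mm across, 95 high, one handle, standing on the bench at the back of one bay, half out behind the shelf: about 165 mm farther along shelf x than that bay's bar, within 20 mm of it along y. A closed glass jar with a steel cap stands likewise in the other bay. Origin: centre of its underside; z up, handle at +y.

How it is judged:
By the outcome, as a careful person would: the job done as asked, in the order asked, and still so for the second after the job is handed in, with the robot touching nothing.
It also fails if it takes over 48 s, if anything falls off the work surface, if the arm or the gripper's body presses on something with over 40 N, if the wrist force passes 120 N, or if a joint passes its speed limit or range.

### The arm

A 7-joint arm with a two-finger parallel gripper is mounted at the origin on the work surface. World frame = base frame: x ahead of the robot, y to its left, z up, the work surface at z = 0. Lengths are in m, angles in rad, forces in N, time in s.
With the tool pointing down it reaches from about 0.425 to 0.925 m from the base axis. Payload 6.8 kg.
Tool frame: the origin (TCP) lies between the finger pads; the fingertips stand 22 mm ahead of it and the grasp point (between the pads) lies 3 mm ahead of it; z points along the fingers, y is the line along which they close (so a half turn about z gives the same grasp; the last joint's range is limited). The gripper opens to 85 mm and grips with 20 to 120 N. Pads are 22 mm wide; open, the fingers measure 114 mm over their backs; the gripper's body (76 mm by 85 mm) begins 54 mm behind the grasp point. The pads swing forward as they close: fully open they stand 13 mm farther back than shut.
Start: joints at [-1.422, 0.477, 0.022, 1.555, -0.011, 1.109, -0.083], TCP at [0.171, 0.653, 0.253] pointing down, gripper open.
Joint ranges: [-2.96, 2.96], [-0.34, 2.1], [-1.41, 1.46], [0.24, 2.44], [-1.37, 4.51], [0.17, 1.92], [-2.96, 2.96]. Speed limits (rad/s): [2.39, 2.39, 3.14, 3.14, 3.14, 3.14, 3.14].

### API

Orientations are given as a unit quaternion [w, x, y, z].
In Python, from station import bot gives the robot as it stands.
- The arm moves only by the tool servo_tool, never from a script. Its argument "motion" is a list that holds one entry, the list of rows, each a list of 5 numbers: the opening, from 0 (shut) to 1 (fully open), then the shift along the world's x, y, z each as a share of 0.04 m, from -1 to 1, then the turn about the world's z as a share of 0.12 rad, from -1 to 1. A call has 1 to 20 rows; each row shifts and turns the commanded pose from where the row before left it; what a row does not reach is not made up. A row lasts 1/10 s, in which the tool goes at most 50 mm and 8.59 degrees, less where a joint would pass 70% of its speed; a pose out of reach is approached as far as the arm can. A call with a number of a shift or a turn outside -1 to 1 is refused whole. A call with a gripper value outside its range is refused whole. The fingers move at their own pace and stop on an object; "newtons" is the grip in N (left out, the last holds). Time passes only in rows, so rows that do not move let the fingers close. It gives the time, the measured TCP pose, the force, the opening and the grip force at its end, in the units of the state.
- bot.get_obs(): the state, without advancing time (a new reading comes with each control period).
- bot.read_camera(name): name is "side" or "top"; returns (picture, depth): 400x640x3 uint8, red, green, blue; 400x640 float32, m along the optical axis (not along the pixel's ray), 0 where there is no reading.
- bot.get_calibration(name): a dict with "fovy" (degrees; the focal length in pixels is half the picture's height over the tangent of half this angle, whatever the lens; pixels are square), "cx", "cy" (the principal point, pixels), "view" (4x4, takes a point from world to camera coordinates). Camera axes: x right, y down, z forward; pixel columns grow to the right and rows downward; lengths in m; the calibration is good to about 2 mm. A picture is of the moment at which its call begins. get_calibration takes no time and is no camera call.
- bot.hand_in(): hands the job in; it is judged then, once.
The state is a dict: "t": time; "q": joint angles; "joint_vel": joint speeds; "joint_torque": joint torques, N m; "eef_pos": TCP position; "tool_rot": TCP orientation; "contact_force": force on the tool from outside, world axes, zero at the start; "torque": the same for the moment, N m; "gripper_width": opening from 0.0 (shut) to 1.0 (fully open); "grasp_force": force on a finger pad.
Only numpy, scipy, OpenCV 4.12 (cv2) and the standard library are available. Lean on these libraries where they do the work, as an engineer would, in place of code of your own. Each camera call takes 0.05 s, during which the arm holds its last target. There are 200 camera calls.

## Working session

There is one attempt and no reset: what is moved stays moved. The work goes in short steps, Python scripts to look and compute and a tool call to move; the robot and the scene stay as the last step left them, time stands still between calls to the robot, and variables do not carry over. Pictures are saved under pics/ and viewed, at most 10 in all, crops included, and the job is handed in when it is done.

Besides the shell and the picture viewer there is one more tool, called after "Request:" by a JSON object that holds its "api" and its "payload". servo_tool: Moves the arm, as the interface text tells. Shift numbers are shares of 0.04 m and turn numbers shares of 0.12 rad, none past 1 either way. Its arguments: {"type":"object","properties":{"motion":{"type":"array"},"newtons":{"type":"number"}},"required":["motion"]}

```bash
mkdir -p pics; python3 - <<'E'
from station import bot
import cv2,numpy as np
for n in("side","top"):
    p,d=bot.read_camera(n);cv2.imwrite(f"pics/{n}0.png",p[:,:,::-1]);np.save(f"pics/{n}d.npy",d);c=bot.get_calibration(n);print(n,c["fovy"],c["cx"],c["cy"],np.round(c["view"],3).tolist())
o=bot.get_obs();print(o["t"],o["eef_pos"],o["tool_rot"])
E
```

```text
side 57.88374420771308 308.5467622490743 192.10365965546248 [[-0.974, 0.228, 0.014, 0.624], [0.19, 0.842, -0.504, -0.085], [-0.126, -0.488, -0.863, 0.97], [0.0, 0.0, 0.0, 1.0]]
top 53.20284347421532 324.2378927790485 204.76374404044304 [[0.027, -1.0, 0.009, 0.021], [-0.991, -0.028, -0.133, 0.666], [0.133, -0.006, -0.991, 0.777], [0.0, 0.0, 0.0, 1.0]]
0.1 [0.17132088 0.65239247 0.25241186] [-4.99619805e-05  1.28038660e-01  9.91768837e-01 -8.20449907e-04]
```

View pics/side0.png

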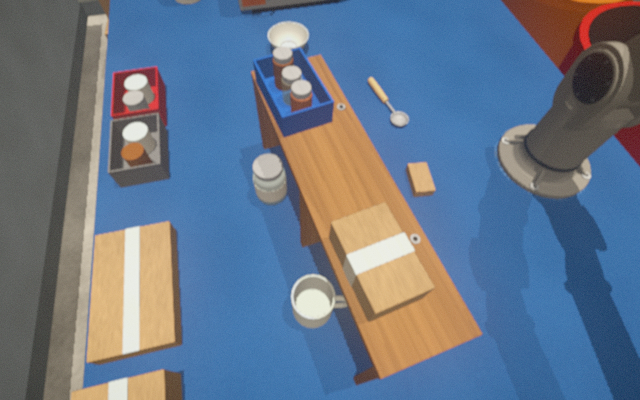

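View pics/top0.png

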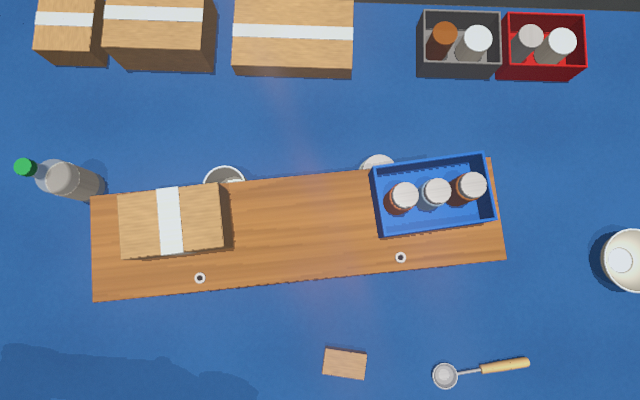

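The mug is in the left (+y) bay: top view mug at (224,175), left disc at (200,278), right disc at (401,258). A wooden block lies at (345,363) and a ladle-spoon at (445,376)–(528,364). The bar is under the lip and the tool only points down, so I need something to reach under it, probably the spoon.

```bash
cat > h.py <<'E'
from station import bot
import numpy as np
def K(n):
    c=bot.get_calibration(n);f=200/np.tan(np.radians(c["fovy"])/2);return f,c["cx"],c["cy"],np.array(c["view"])
def ray(n,u,v,z):
    f,cx,cy,V=K(n);R=V[:3,:3];o=-R.T@V[:3,3];d=R.T@np.array([(u-cx)/f,(v-cy)/f,1]);return o+d*(z-o[2])/d[2]
def dep(n,u,v,D):
    f,cx,cy,V=K(n);d=D[v,u];return V[:3,:3].T@(np.array([(u-cx)/f*d,(v-cy)/f*d,d])-V[:3,3])
def proj(n,P):
    f,cx,cy,V=K(n);p=V[:3,:3]@np.array(P)+V[:3,3];return f*p[0]/p[2]+cx,f*p[1]/p[2]+cy
E
python3 - <<'E'
from h import *
import cv2
D=np.load("pics/topd.npy");S=np.load("pics/sided.npy")
for k,u,v in[("discL",200,278),("discR",401,258),("cFL",93,301),("cFR",506,260),("cBL",90,196)]:print(k,ray("top",u,v,.253).round(4),dep("top",u,v,D).round(3))
for k,u,v in[("discL",415,239),("discR",341,106)]:print("side",k,ray("side",u,v,.253).round(4),dep("side",u,v,S).round(3))
for k,u,v in[("block",345,363),("b1",327,347),("b2",367,353),("b3",363,380),("b4",323,374),("bowl",445,376),("stem",470,371),("hs",485,368),("hm",506,364),("he",526,362)]:print(k,dep("top",u,v,D).round(3),ray("top",u,v,.01).round(3))
im=cv2.imread("pics/top0.png");cv2.imwrite("pics/crop.png",cv2.resize(im[335:400,300:550],None,fx=3.2,fy=3.2,interpolation=cv2.INTER_CUBIC))
for k,u,v in[("bowl",400,118),("hs",385,95),("he",371,80),("block",421,178)]:print("side",k,dep("side",u,v,S).round(3),ray("side",u,v,.01).round(3))
E
```

```text
discL [0.5224 0.2221 0.253 ] [0.523 0.221 0.257]
discR [ 0.5601 -0.0772  0.253 ] [ 0.56  -0.076  0.257]
cFL [0.4849 0.3769 0.253 ] [0.485 0.376 0.256]
cFR [ 0.5615 -0.2357  0.253 ] [ 0.564 -0.351  0.002]
cBL [0.6408 0.3977 0.253 ] [0.641 0.396 0.255]
side discL [0.5224 0.2236 0.253 ] [0.523 0.224 0.253]
side discR [ 0.5603 -0.0764  0.253 ] [ 0.561 -0.074  0.256]
block [ 0.352 -0.011  0.03 ] [ 0.347 -0.012  0.01 ]
b1 [0.379 0.026 0.02 ] [0.377 0.025 0.01 ]
b2 [ 0.365 -0.058 -0.001] [ 0.367 -0.057  0.01 ]
b3 [ 0.311 -0.05  -0.001] [ 0.315 -0.049  0.01 ]
b4 [0.322 0.032 0.002] [0.324 0.032 0.01 ]
bowl [ 0.326 -0.217  0.007] [ 0.326 -0.216  0.01 ]
stem [ 0.339 -0.265  0.015] [ 0.337 -0.267  0.01 ]
hs [ 0.346 -0.294  0.019] [ 0.344 -0.298  0.01 ]
hm [ 0.355 -0.336  0.02 ] [ 0.353 -0.341  0.01 ]
he [ 0.36  -0.377  0.021] [ 0.358 -0.382  0.01 ]
side bowl [ 0.322 -0.219  0.005] [ 0.324 -0.215  0.01 ]
side hs [0.746 0.403 0.786] [ 0.336 -0.309  0.01 ]
side he [ 0.364 -0.365  0.023] [ 0.357 -0.378  0.01 ]
side block [ 0.352 -0.003  0.028] [ 0.343 -0.013  0.01 ]
```

View pics/crop.png

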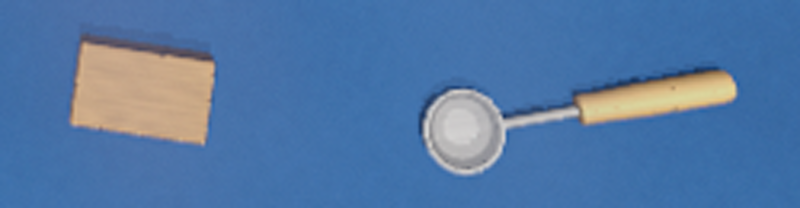

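The block is about 0.35 m from the base, which is out of reach. The spoon's handle at r≈0.49 m is reachable. I'll grip the handle, slide the stem under the left bar and lift. First I'll refine the handle's position.

```bash
python3 - <<'E'
from h import *
import cv2
im=cv2.imread("pics/top0.png");D=np.load("pics/topd.npy")
h=cv2.cvtColor(im,cv2.COLOR_BGR2HSV)
m=((h[...,0]>10)&(h[...,0]<35)&(h[...,1]>60)&(h[...,2]>120)).astype(np.uint8);m[:335]=0;m[:,:475]=0;m[:,550:]=0
v,u=np.nonzero(m);P=np.array([ray("top",a,b,.013)[:2] for a,b in zip(u,v)])
c,(w,l),a=cv2.minAreaRect((P*1000).astype(np.float32));print("handle",c,w,l,a,len(u))
for u,v in[(445,376),(445,360),(430,376),(460,374),(455,385),(463,372),(470,371),(476,370),(484,368),(495,366),(506,365),(516,363),(524,362)]:print(u,v,dep("top",u,v,D).round(3))
q=bot.get_obs();print(q["t"],q["contact_force"],q["gripper_width"])
E
```

```text
handle (351.8558349609375, -336.9044189453125) 19.06086540222168 101.36775970458984 10.40378189086914 465
445 376 [ 0.326 -0.217  0.007]
445 360 [ 0.356 -0.219  0.002]
430 376 [ 0.324 -0.187  0.003]
460 374 [ 0.332 -0.246  0.012]
455 385 [ 0.308 -0.238  0.004]
463 372 [ 0.337 -0.251  0.016]
470 371 [ 0.339 -0.265  0.015]
476 370 [ 0.341 -0.277  0.015]
484 368 [ 0.346 -0.292  0.019]
495 366 [ 0.351 -0.314  0.02 ]
506 365 [ 0.354 -0.336  0.021]
516 363 [ 0.358 -0.357  0.02 ]
524 362 [ 0.36  -0.373  0.02 ]
0.1 [ 0.24949443 -1.2956586   1.01967885] 0.9989768705760266
```

Request:
{"api": "servo_tool", "payload": {"motion": [[[0.6, 0.12, -0.84, 0.33, -0.45], [0.6, 0.12, -0.84, 0.33, -0.45], [0.6, 0.12, -0.84, 0.33, -0.45], [0.6, 0.12, -0.84, 0.33, -0.45], [0.6, 0.12, -0.84, 0.33, -0.45], [0.6, 0.12, -0.84, 0.33, -0.45], [0.6, 0.75, -0.65, 0, -0.45], [0.6, 0.75, -0.65, 0, -0.45], [0.6, 0.75, -0.65, 0, -0.45], [0.6, 0.75, -0.65, 0, -0.45], [0.6, 0.75, -0.65, 0, -0.45], [0.6, 0.45, -0.85, 0, -0.45], [0.6, 0.45, -0.85, 0, -0.45], [0.6, 0.45, -0.85, 0, -0.45], [0.6, 0.45, -0.85, 0, -0.45], [0.6, 0.45, -0.85, 0, -0.45], [0.6, 0.12, -0.94, 0, -0.45], [0.6, 0.12, -0.94, 0, -0.45], [0.6, 0.12, -0.94, 0, -0.45], [0.6, 0.12, -0.94, 0, -0.45]]], "newtons": 20}}

```text
t: 2.1
eef_pos: [0.4591, -0.0007, 0.3324]
tool_rot: [-0.0, 0.621, 0.784, 0.0]
contact_force: [0.8, 0.1, 0.2]
gripper_width: 0.597
grasp_force: 0.0
```

Request:
{"api": "servo_tool", "payload": {"motion": [[[0.6, -0.29, -0.95, -0.25, -0.13], [0.6, -0.29, -0.95, -0.25, -0.13], [0.6, -0.29, -0.95, -0.25, -0.13], [0.6, -0.29, -0.95, -0.25, 0], [0.6, -0.29, -0.95, -0.25, 0], [0.6, -0.29, -0.95, -0.25, 0], [0.6, -0.29, -0.95, -0.25, 0], [0.6, -0.29, -0.95, -0.25, 0], [0.6, -0.29, -0.95, -0.25, 0], [0.6, 0, 0, -0.9, 0], [0.6, 0, 0, -0.9, 0], [0.6, 0, 0, -0.9, 0], [0.6, 0, 0, -0.9, 0], [0.6, 0, 0, -0.5, 0], [0.6, 0, 0, 0, 0]]]}}

```text
t: 3.6
eef_pos: [0.3533, -0.3398, 0.0761]
tool_rot: [-0.003, 0.638, 0.77, -0.0]
contact_force: [-0.0, -0.6, 0.2]
gripper_width: 0.601
grasp_force: 0.0
```

```bash
python3 - <<'E'
from h import *
import cv2
p,d=bot.read_camera("side");cv2.imwrite("pics/s2.png",cv2.resize(p[30:180,280:520,::-1],None,fx=3,fy=3))
print(bot.get_obs()["eef_pos"])
E
```

```text
[ 0.35413017 -0.34072209  0.07770603]
```

View pics/s2.png

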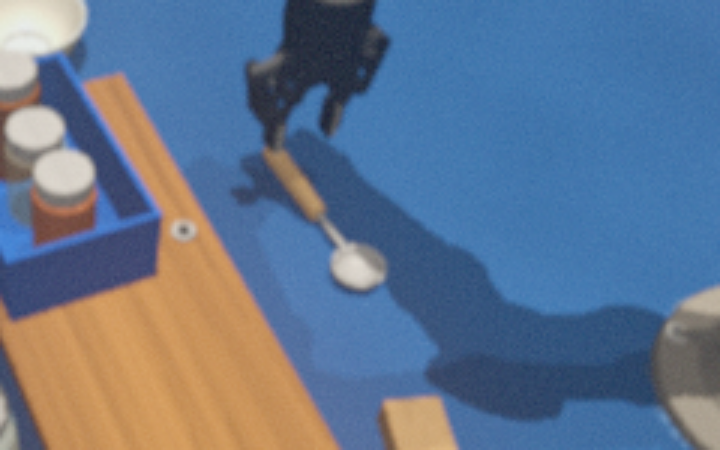

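The open fingers are above the handle and straddle it (crop about (300,170)). I'll lower and grip.

Request:
{"api": "servo_tool", "payload": {"motion": [[[0.6, 0, 0, -0.4, 0], [0.6, 0, 0, -0.4, 0], [0.6, 0, 0, -0.43, 0], [0.6, 0, 0, 0, 0], [0.6, 0, 0, 0, 0], [0, 0, 0, 0, 0], [0, 0, 0, 0, 0], [0, 0, 0, 0, 0], [0, 0, 0, 0, 0], [0, 0, 0, 0, 0], [0, 0, 0, 0, 0], [0, 0, 0, 0, 0], [0, 0, 0, 0, 0]]], "newtons": 100}}

```text
t: 4.95
eef_pos: [0.3555, -0.3415, 0.0307]
tool_rot: [0.001, 0.638, 0.77, 0.001]
contact_force: [-2.2, 2.0, 14.4]
gripper_width: 0.169
grasp_force: 98.0
```

Request:
{"api": "servo_tool", "payload": {"motion": [[[0, 0, 0, 0.4, 0], [0, 0, 0, 0.8, 0], [0, 0, 0, 0.8, 0], [0, 0, 0, 0, 0], [0, 0, 0, 0, 0]]]}}

```text
t: 5.45
eef_pos: [0.3556, -0.341, 0.1098]
tool_rot: [0.001, 0.638, 0.77, 0.0]
contact_force: [0.3, -0.0, -0.3]
gripper_width: 0.173
grasp_force: 98.6
```

```bash
python3 - <<'E'
from h import *
import cv2
p,d=bot.read_camera("side");p2,d2=bot.read_camera("top")
np.save("pics/sd3.npy",d);np.save("pics/td3.npy",d2)
a=cv2.resize(p[30:180,280:520,::-1],(640,400));b=cv2.resize(p2[290:400,400:576,::-1],(320,200))
b=cv2.copyMakeBorder(b,0,0,0,320,cv2.BORDER_CONSTANT);cv2.imwrite("pics/s3.png",np.vstack([a,b]))
print(bot.get_obs()["eef_pos"])
E
```

```text
[ 0.35473835 -0.34040987  0.10861023]
```

View pics/s3.png

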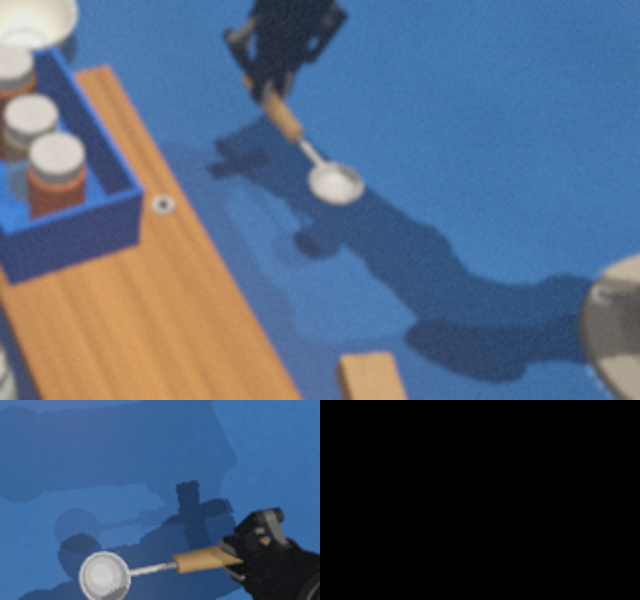

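The spoon is held level with the bowl free. Top-view stem is at about (482,383), bowl at (457,388), handle front at (504,379). Next I'll measure the stem height.

```bash
python3 - <<'E'
from h import *
D=np.load("pics/td3.npy")
for u in(445,457,466,470,475,479,483,487,491,495,500,506,512,518):
    # highest point in column
    best=max((dep("top",u,v,D) for v in range(365,400) if D[v,u]>0 and dep("top",u,v,D)[2]<.15),key=lambda P:P[2]);print(u,best.round(3))
E
```

```text
445 [ 0.341 -0.189  0.096]
457 [ 0.353 -0.212  0.095]
466 [ 0.314 -0.227  0.096]
470 [ 0.328 -0.235  0.096]
475 [ 0.335 -0.245  0.094]
479 [ 0.339 -0.252  0.094]
483 [ 0.338 -0.26   0.093]
487 [ 0.341 -0.267  0.094]
491 [ 0.344 -0.275  0.093]
495 [ 0.344 -0.282  0.093]
500 [ 0.346 -0.288  0.1  ]
506 [ 0.348 -0.299  0.1  ]
512 [ 0.347 -0.31   0.101]
518 [ 0.351 -0.32   0.102]
```

Request:
{"api": "servo_tool", "payload": {"motion": [[[0, 0.28, 0.75, 0, 0], [0, 0.28, 0.75, 0, 0], [0, 0.28, 0.75, 0, 0], [0, 0.28, 0.75, 0, 0], [0, 0.28, 0.75, 0, 0], [0, 0.28, 0.75, 0, 0], [0, 0.28, 0.75, 0, 0], [0, 0.28, 0.75, 0, 0], [0, 0, 0.87, 0, 0], [0, 0, 0.87, 0, 0], [0, 0, 0.87, 0, 0], [0, 0, 0.87, 0, 0], [0, 0, 0.87, 0, 0], [0, 0, 0.87, 0, 0], [0, 0, 0.87, 0, 0], [0, 0, 0.87, 0, 0], [0, 0, 0.87, 0, 0], [0, 0, 0, 0, 0]]]}}

```text
t: 7.35
eef_pos: [0.4438, 0.2171, 0.108]
tool_rot: [-0.0, 0.635, 0.773, -0.0]
contact_force: [0.0, -0.1, -0.1]
gripper_width: 0.174
grasp_force: 98.6
```

Request:
{"api": "servo_tool", "payload": {"motion": [[[0, 0, 0, 0, -0.6], [0, 0, 0, 0, -0.85], [0, 0, 0, 0, -0.85], [0, 0, 0, 0, -0.85], [0, 0, 0, 0, -0.85], [0, 0, 0, 0, -0.85], [0, 0, 0, 0, -0.85], [0, 0, 0, 0, -0.85], [0, 0, 0, 0, -0.85], [0, 0, 0, 0, -0.85], [0, 0, 0, 0, -0.85], [0, 0, 0, 0, -0.85], [0, 0, 0, 0, -0.85], [0, 0, 0, 0, -0.85], [0, 0, 0, 0, -0.85], [0, 0, 0, 0, -0.85], [0, 0, 0, 0, -0.4], [0, 0, 0, 0, 0]]]}}

```text
t: 9.15
eef_pos: [0.4441, 0.2111, 0.1083]
tool_rot: [0.001, 0.999, 0.053, -0.001]
contact_force: [-0.5, -0.6, -0.5]
gripper_width: 0.172
grasp_force: 98.5
```

```bash
python3 - <<'E'
from h import *
import cv2
p,d=bot.read_camera("side");p2,d2=bot.read_camera("top")
a=cv2.resize(p[130:330,240:560,::-1],(640,400));b=cv2.resize(p2[150:400,100:400,::-1],(240,200))
b=cv2.copyMakeBorder(b,0,0,0,400,cv2.BORDER_CONSTANT);cv2.imwrite("pics/s4.png",np.vstack([a,b]))
o=bot.get_obs();print(o["eef_pos"],o["tool_rot"],o["contact_force"])
E
```

```text
[0.44430347 0.21137213 0.1086476 ] [ 5.90871151e-04  9.98523538e-01  5.43152477e-02 -4.98112880e-04] [-0.17134877  0.23756081 -0.31867382]
```

View pics/s4.png

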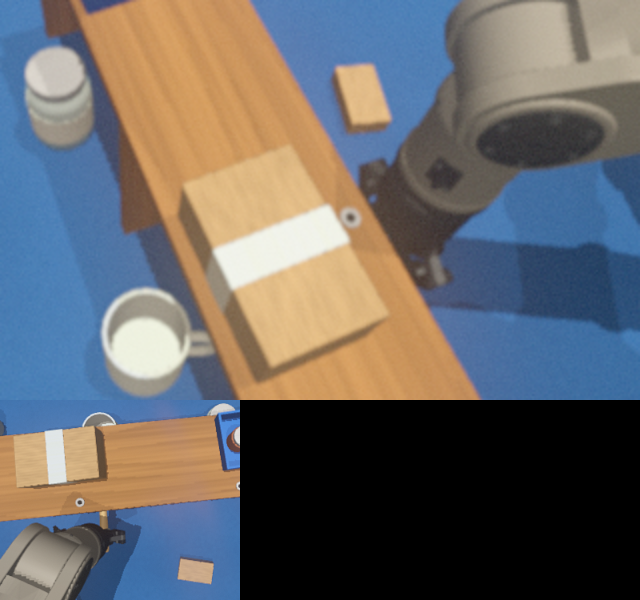

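The spoon is under the lip in front of the left disc (side crop (350,217)), and the gripper body is clear of the lip. I'll raise to just below the bar, then push slowly.

Request:
{"api": "servo_tool", "payload": {"motion": [[[0, 0, 0, 0.6, 0], [0, 0, 0, 0.7, 0], [0, 0, 0, 0.5, 0], [0, 0, 0, 0.1, 0], [0, 0, 0, 0, 0], [0, 0, 0, 0, 0]]]}}

```text
t: 9.85
eef_pos: [0.444, 0.2121, 0.1843]
tool_rot: [0.0, 0.999, 0.054, -0.001]
contact_force: [-0.0, 0.8, -2.2]
gripper_width: 0.176
grasp_force: 98.5
```

Request:
{"api": "servo_tool", "payload": {"motion": [[[0, 0, 0, 0.1, 0], [0, 0, 0, 0.1, 0], [0, 0, 0, 0.1, 0], [0, 0, 0, 0, 0], [0, 0, 0, 0, 0]]]}}

```text
t: 10.35
eef_pos: [0.4446, 0.212, 0.1973]
tool_rot: [-0.0, 0.999, 0.054, 0.0]
contact_force: [-0.4, -0.3, -1.0]
gripper_width: 0.176
grasp_force: 98.4
```

Request:
{"api": "servo_tool", "payload": {"motion": [[[0, 0, 0, 0.1, 0], [0, 0, 0, 0, 0], [0, 0, 0, 0, 0]]]}}

```text
t: 10.65
eef_pos: [0.4443, 0.212, 0.2011]
tool_rot: [0.0, 0.999, 0.054, -0.0]
contact_force: [0.3, -0.9, -5.0]
gripper_width: 0.169
grasp_force: 98.1
```

Request:
{"api": "servo_tool", "payload": {"motion": [[[0, 0, 0, 0.1, 0], [0, 0, 0, 0, 0], [0, 0, 0, 0, 0]]]}}

```text
t: 10.95
eef_pos: [0.4442, 0.212, 0.2052]
tool_rot: [-0.0, 0.999, 0.054, -0.0]
contact_force: [-0.0, -0.4, -5.1]
gripper_width: 0.175
grasp_force: 98.1
```

Request:
{"api": "servo_tool", "payload": {"motion": [[[0, 0, 0, 0.05, 0], [0, 0, 0, 0, 0], [0, 0, 0, 0, 0]]]}}

```text
t: 11.25
eef_pos: [0.4443, 0.212, 0.2072]
tool_rot: [0.0, 0.999, 0.054, -0.0]
contact_force: [-1.8, -1.3, -4.5]
gripper_width: 0.171
grasp_force: 98.1
```

Contact began at about 0.198 and the force is about 4–5 N, so the bar is moving. I'll continue until the stop shows up as a rise in force.

Request:
{"api": "servo_tool", "payload": {"motion": [[[0, 0, 0, 0.05, 0], [0, 0, 0, 0, 0], [0, 0, 0, 0, 0]]]}}

```text
t: 11.55
eef_pos: [0.4444, 0.212, 0.2093]
tool_rot: [0.0, 0.999, 0.054, -0.0]
contact_force: [-2.5, -0.5, -4.3]
gripper_width: 0.174
grasp_force: 98.1
```

Request:
{"api": "servo_tool", "payload": {"motion": [[[0, 0, 0, 0.05, 0], [0, 0, 0, 0, 0], [0, 0, 0, 0, 0]]]}}

```text
t: 11.85
eef_pos: [0.4446, 0.2121, 0.2114]
tool_rot: [-0.0, 0.999, 0.054, 0.0]
contact_force: [-2.6, -1.5, -5.4]
gripper_width: 0.17
grasp_force: 98.1
```

Request:
{"api": "servo_tool", "payload": {"motion": [[[0, 0, 0, 0.05, 0], [0, 0, 0, 0, 0], [0, 0, 0, 0, 0]]]}}

```text
t: 12.15
eef_pos: [0.4446, 0.2121, 0.2133]
tool_rot: [0.0, 0.999, 0.054, 0.0]
contact_force: [-1.4, -1.1, -6.6]
gripper_width: 0.172
grasp_force: 98.0
```

Request:
{"api": "servo_tool", "payload": {"motion": [[[0, 0, 0, 0.05, 0], [0, 0, 0, 0, 0], [0, 0, 0, 0, 0]]]}}

```text
t: 12.45
eef_pos: [0.4446, 0.2121, 0.2152]
tool_rot: [0.0, 0.999, 0.054, 0.0]
contact_force: [-0.9, -1.4, -9.4]
gripper_width: 0.173
grasp_force: 98.0
```

Request:
{"api": "servo_tool", "payload": {"motion": [[[0, 0, 0, 0.05, 0], [0, 0, 0, 0, 0], [0, 0, 0, 0, 0]]]}}

```text
t: 12.75
eef_pos: [0.4447, 0.2121, 0.2172]
tool_rot: [0.0, 0.999, 0.054, 0.0]
contact_force: [2.1, -0.8, -12.0]
gripper_width: 0.172
grasp_force: 98.1
```

```bash
python3 - <<'E'
from h import *
import cv2
p,d=bot.read_camera("side");p2,d2=bot.read_camera("top")
s0=cv2.imread("pics/side0.png");t0=cv2.imread("pics/top0.png")
r=lambda im,u,v:cv2.resize(im[v-20:v+20,u-20:u+20],(190,190),interpolation=cv2.INTER_CUBIC)
P,T=p[:,:,::-1],p2[:,:,::-1]
A=np.hstack([r(s0,415,239),r(P,415,239),r(s0,341,106),r(P,341,106)]);B=np.hstack([r(t0,200,278),r(T,200,278),r(t0,401,258),r(T,401,258)])
C=cv2.resize(T[150:350,60:440],(760,200*2))[200:400]
cv2.imwrite("pics/s5.png",np.vstack([A,B,C]))
E
```

```text
(no output)
```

View pics/s5.png

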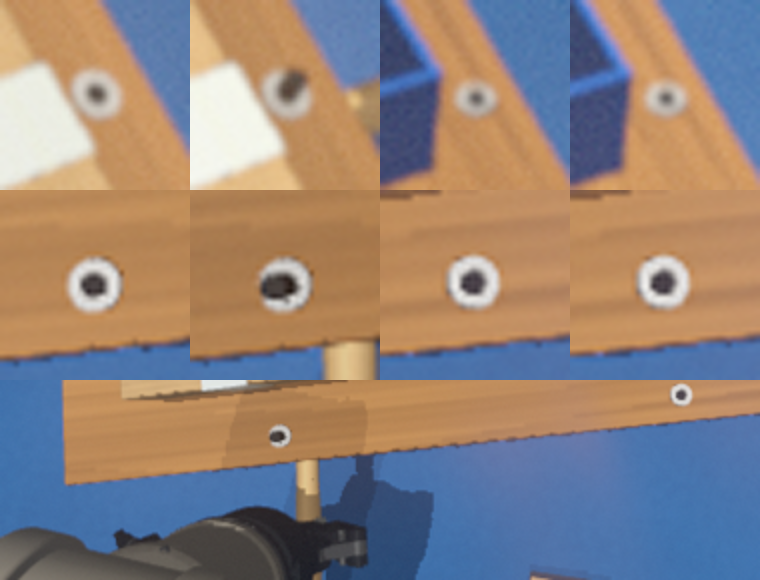

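The left pin has risen (row 1, second tile) and the right one is unchanged. I'll check how far it rose.

```bash
python3 - <<'E'
from h import *
im,D=bot.read_camera("top");im2,S=bot.read_camera("side")
for n,d,u,v in(("top",D,200,278),("top",np.load("pics/topd.npy"),200,278),("side",S,415,239),("side",np.load("pics/sided.npy"),415,239)):
    print(n,sorted([round(float(dep(n,a,b,d)[2]),4) for a in range(u-6,u+7) for b in range(v-6,v+7)])[-8:])
m=im.max(2);b=[(u,v) for u in range(190,210) for v in range(270,288) if m[v,u]<95];print("top dark",np.min(b,0),np.max(b,0),np.mean(b,0))
for h in(0,4,8,12,16):print(h,np.round(proj("top",[.5224,.2228,.253+h/1000]),1),np.round(proj("side",[.5224,.2228,.253+h/1000]),1))
m=im2.max(2);b=[(u,v) for u in range(405,425) for v in range(229,249) if m[v,u]<95];print("side dark",np.min(b,0),np.max(b,0),np.mean(b,0))
E
```

```text
top [0.2697, 0.2697, 0.2699, 0.2702, 0.2702, 0.2706, 0.2707, 0.2709]
top [0.2579, 0.258, 0.2582, 0.2583, 0.2583, 0.2583, 0.2585, 0.2585]
side [0.2693, 0.3116, 0.312, 0.312, 0.3127, 0.3128, 0.3131, 0.3145]
side [0.2565, 0.3127, 0.3128, 0.313, 0.3136, 0.3138, 0.3138, 0.3142]
top dark [195 276] [201 280] [198. 278.]
0 [199.5 278. ] [414.8 238.5]
4 [198.7 278.2] [415.5 237.5]
8 [197.9 278.3] [416.2 236.5]
12 [197.1 278.4] [416.9 235.5]
16 [196.2 278.6] [417.6 234.5]
side dark [415 236] [417 238] [415.8 236.8]
```

The pin rose 12.3 mm, which is the full stroke. I'll lower, swing the spoon out the way it came, and put it back.

Request:
{"api": "servo_tool", "payload": {"motion": [[[0, 0, 0, -0.2, 0], [0, 0, 0, -0.5, 0], [0, 0, 0, -0.6, 0], [0, 0, 0, -0.6, 0], [0, 0, 0, -0.6, 0], [0, 0, 0, -0.2, 0], [0, 0, 0, 0, 0]]]}}

```text
t: 13.65
eef_pos: [0.4454, 0.2121, 0.1093]
tool_rot: [0.0, 0.999, 0.054, 0.0]
contact_force: [1.5, -0.2, -1.5]
gripper_width: 0.173
grasp_force: 98.9
```

Request:
{"api": "servo_tool", "payload": {"motion": [[[0, 0, 0, 0, 0.6], [0, 0, 0, 0, 0.85], [0, 0, 0, 0, 0.85], [0, 0, 0, 0, 0.85], [0, 0, 0, 0, 0.85], [0, 0, 0, 0, 0.85], [0, 0, 0, 0, 0.85], [0, 0, 0, 0, 0.85], [0, 0, 0, 0, 0.85], [0, 0, 0, 0, 0.85], [0, 0, 0, 0, 0.85], [0, 0, 0, 0, 0.85], [0, 0, 0, 0, 0.85], [0, 0, 0, 0, 0.85], [0, 0, 0, 0, 0.85], [0, 0, 0, 0, 0.85], [0, 0, 0, 0, 0.4], [0, 0, 0, 0, 0]]]}}

```text
t: 15.45
eef_pos: [0.4462, 0.2122, 0.1107]
tool_rot: [0.001, 0.638, 0.77, 0.002]
contact_force: [0.2, -0.3, -1.0]
gripper_width: 0.172
grasp_force: 99.0
```

Request:
{"api": "servo_tool", "payload": {"motion": [[[0, 0, -0.87, 0, 0], [0, 0, -0.87, 0, 0], [0, 0, -0.87, 0, 0], [0, 0, -0.87, 0, 0], [0, 0, -0.87, 0, 0], [0, 0, -0.87, 0, 0], [0, 0, -0.87, 0, 0], [0, 0, -0.87, 0, 0], [0, 0, -0.87, 0, 0], [0, -0.28, -0.75, 0, 0], [0, -0.28, -0.75, 0, 0], [0, -0.28, -0.75, 0, 0], [0, -0.28, -0.75, 0, 0], [0, -0.28, -0.75, 0, 0], [0, -0.28, -0.75, 0, 0], [0, -0.28, -0.75, 0, 0], [0, -0.28, -0.75, 0, 0], [0, 0, 0, 0, 0]]]}}

```text
t: 17.25
eef_pos: [0.3533, -0.3465, 0.1108]
tool_rot: [0.002, 0.641, 0.767, -0.001]
contact_force: [-0.2, 0.1, -1.0]
gripper_width: 0.173
grasp_force: 99.0
```

Request:
{"api": "servo_tool", "payload": {"motion": [[[0, 0, 0, -0.4, 0], [0, 0, 0, -0.4, 0], [0, 0, 0, -0.3, 0], [0, 0, 0, -0.2, 0], [0, 0, 0, 0, 0], [0, 0, 0, 0, 0]]]}}

```text
t: 17.85
eef_pos: [0.3552, -0.3413, 0.0576]
tool_rot: [0.0, 0.638, 0.77, -0.0]
contact_force: [-0.1, 0.3, -0.3]
gripper_width: 0.169
grasp_force: 99.0
```

Request:
{"api": "servo_tool", "payload": {"motion": [[[0, 0, 0, -0.2, 0], [0, 0, 0, -0.2, 0], [0, 0, 0, -0.15, 0], [0, 0, 0, -0.05, 0], [0, 0, 0, 0, 0], [0, 0, 0, 0, 0]]]}}

```text
t: 18.45
eef_pos: [0.355, -0.3413, 0.0333]
tool_rot: [0.0, 0.638, 0.77, -0.0]
contact_force: [-0.0, 0.3, -2.0]
gripper_width: 0.171
grasp_force: 99.0
```

Request:
{"api": "servo_tool", "payload": {"motion": [[[0.6, 0, 0, 0, 0], [0.6, 0, 0, 0, 0], [0.6, 0, 0, 0, 0], [0.6, 0, 0, 0, 0], [0.6, 0, 0, 0, 0], [0.6, 0, 0, 0.4, 0], [0.6, 0, 0, 0.8, 0], [0.6, 0, 0, 0.8, 0], [0.6, 0, 0, 0.8, 0], [0.6, 0, 0, 0.8, 0], [0.6, 0, 0, 0, 0], [0.6, 0, 0, 0, 0]]]}}

```text
t: 19.65
eef_pos: [0.3555, -0.341, 0.1776]
tool_rot: [0.001, 0.638, 0.77, 0.0]
contact_force: [0.5, -0.2, -0.4]
gripper_width: 0.6
grasp_force: 0.0
```

```bash
python3 - <<'E'
from h import *
import cv2
p,d=bot.read_camera("side");p2,d2=bot.read_camera("top")
P,T=p[:,:,::-1],p2[:,:,::-1]
cv2.imwrite("pics/s6.png",np.vstack([cv2.resize(P,(480,300)),cv2.resize(T,(480,300))]))
print(max(dep("top",a,b,d2)[2] for a in range(194,207) for b in range(272,285)))
o=bot.get_obs();print(o["eef_pos"],o["contact_force"],o["gripper_width"],o["t"])
E
```

```text
0.8578920006009546
[ 0.35461139 -0.34045797  0.17644349] [-0.8135833  -0.75274623 -0.73222917] 0.5985491213482578 19.75
```

View pics/s6.png

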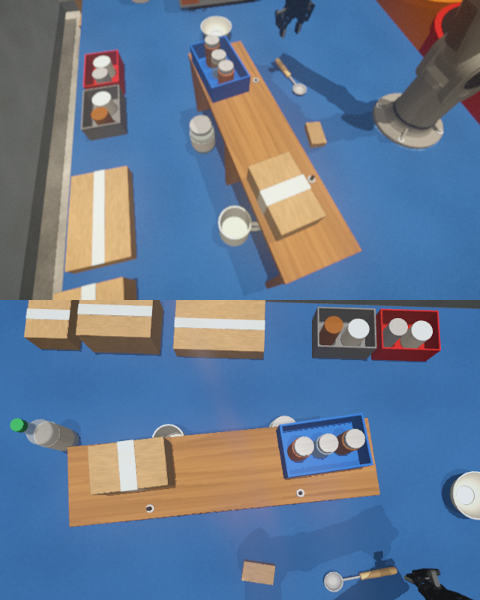

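The spoon lies back on the bench, the arm is clear, and the mug has not moved. I'll confirm the pin is still up, then hand in.

```bash
python3 - <<'E'
from h import *
_,D=bot.read_camera("top")
f=lambda u,v:max(z for a in range(u-6,u+7) for b in range(v-6,v+7) if D[b,a]>.1 and (z:=dep("top",a,b,D)[2])<.3)
l,r=f(200,278),f(401,258);print(l,r)
if l>.268 and r<.262: print(bot.hand_in())
E
```

```text
0.2701453582658718 0.25847340194294066
the job is handed in; nothing more can be done
None
```

The left bay's lamp switch, the bay with the mug, is pushed fully up: its pin rose 12 mm and stayed up after I let go. The right switch and the mug were left alone, the spoon I used as a tool is back on the bench, and the job is handed in.

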